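Feed a culture dish through the incubator flap

ROBOT

A 6-joint arm with a two-finger parallel gripper is mounted at the origin on the work surface. World frame = base frame: x ahead of the robot, y to its left, z up, the work surface at z = 0. Lengths are in m, angles in rad, forces in N, time in s.
With the tool pointing down it reaches from about 0.4 to 0.825 m from the base axis. Payload 7 kg.
Tool frame: the origin (TCP) lies at the very end of the fingers, on their centre line; the grasp point (between the pads) lies 19 mm behind it; z points along the fingers, x is the direction in which the jaws open and shut, and the axes are right-handed (so a half turn about z gives the same grasp; the last joint's range is limited). The gripper opens to 88 mm and grips with 3 to 60 N. Pads are 19 mm wide; open, the fingers measure 130 mm over their backs; the gripper's body (78 mm by 193 mm) begins 47 mm behind the grasp point.
Start: joints at [-0.93, 0.359, 0.012, 0, -1.224, -0.288], TCP at [0.233, -0.633, 0.227] pointing down, gripper open.
Joint ranges: [-3.07, 3.07], [-1.43, 2.12], [-1.02, 1.25], [-3.03, 1.67], [-3.05, -0], [-3.03, 3.03]. Speed limits (rad/s): [2.39, 2.39, 3.01, 3.14, 3.14, 3.14].

INTERFACE

Orientations are given as a rotation vector (axis times angle).
In Python, from cell import read_state, capture, hand_in, spot_in, place_of gives the robot as it stands.
- The arm moves only by the shell command python3 -m crank 'ROWS' [FORCE]. ROWS is JSON, a list of rows, each an object of numbers: "x", "y", "z": the shift along the tool's x, y, z in m; "ax", "ay", "az": the turn, a rotation vector about the tool's x, y, z in rad; "gripper": the gripper's target within -1 to 1 (fully open at 1, half-way at 0, shut at -1). A call has 1 to 8 rows; each row is the pose to reach, as a shift and turn from the pose commanded when the call began, along the tool's axes at that moment; what a row does not reach only later rows make up. A row lasts 1/12 s, in which the tool goes at most 41.7 mm and 7.16 degrees, less where a joint would pass 70% of its speed; a pose out of reach is approached as far as the arm can. A call with a gripper value outside its range is refused whole. The fingers move at their own pace and stop on an object; FORCE is the grip in N (left out, the last holds). Time passes only in rows, so rows that repeat a pose let the fingers close. It gives the time, the measured TCP pose, the force and the opening at its end, in the units of the state.
- read_state(): the state, without advancing time (a new reading comes with each control period).
- capture(name): name is "side" or "top" or "wrist"; returns a dict with "pixels" (420x560x3 uint8, red, green, blue), "vertical_fov" (degrees; the focal length in pixels is half the picture's height over the tangent of half this angle, whatever the lens; pixels are square), "cx", "cy" (the principal point, pixels), "view" (4x4, takes a point from world to camera coordinates); the wrist camera has in their place "tool_from_camera" (4x4, takes a point from camera to tool coordinates, whose origin is the TCP and whose axes are the tool frame's). Camera axes: x right, y down, z forward; pixel columns grow to the right and rows downward; lengths in m; the calibration is good to about 2 mm. A picture is of the moment at which its call begins: read the wrist's pose just before it. There is no depth.
- hand_in(): hands the job in, once; it reports no verdict.
Trained networks look in the newest picture that a camera, given by its name, has taken for a name from the list of things; names that differ only in an ending like _2 or _b are one class to them, and where a whole thing is asked for, a point or a joint stands for the part that bears it (a point fixed in the world has none). Each returns a list of dicts, best first, with "score" (0 to 1); they miss things now and then, are a little off and sometimes report something else, mostly with a low value. They report only what shows in the picture. A call takes as long as a camera call. They do not tell look-alikes from the thing itself.
- spot_in(camera, name): "location" ([column, row] in pixels, amid what is visible of it).
- place_of(camera, name): "location" ([column, row] in pixels: a listed point, or the origin of a listed thing).
The state is a dict: "clock": time; "qpos": joint angles; "joint_velocities": joint speeds; "effort": joint torques, N m; "tool_pos": TCP position; "tcp_rot": TCP orientation; "ft_force": force on the tool from outside, world axes, zero at the start; "ft_torque": the same for the moment, N m; "width": finger opening in m.
Only numpy, scipy, OpenCV 4.12 (cv2) and the standard library are available. Lean on these libraries where they do the work, as an engineer would, in place of code of your own. Each camera call takes 0.05 s, during which the arm holds its last target.

TASK

With your fingertips, slide the closed dish along the apron of the low incubator, so that it pushes the hanging flap open, and on until the whole dish is far enough inside for the flap to drop behind it; then draw your fingers back out and let the flap fall fully shut behind it. Only push the dish: it stays flat on the floor of the lane, never lifted, tipped or flicked, and ends at rest in the chamber. Do not disturb the bottle, the tube rack or the tip box.

Things in the scene. Friction and masses are not known exactly. Their poses are not given: they have to be found in the camera images.
- incubator: Low white incubator, fixed. Origin: on the bench, mid-width, under the flap; x runs along the lane from apron into chamber (roughly from the robot's right to its left), z up. Flat floor, top 6 mm above the bench, from x = -150 mm (open front edge) to 165 (back wall). Lane 112 wide (y -56 to 56), between rails 16 wide, tops at z = 20, x -135 to 0. Control block x 173 to 258, 98 high.
- doorway (a point): Centre of the chamber's doorway at floor level: x = 0, y = 0, z = 6 mm in the incubator's frame, same axes. Doorway 112 mm wide; lintel underside at z = 68, its front at x = -3. The chamber (x -3 to 173, 144 wide outside) has a clear flat roof, top at z = 74. Fingers pointing straight down stop at the lintel: lean them 30 to 45 degrees, tips leading along x, to push the dish's tail in under it.
- flap (a joint): Steel flap in the doorway, 106 mm wide, 40 high, 2 thick, 50 g, hung by its top edge; its lip hangs 20 mm above the lane floor. Rad: 0 = hanging shut at x = 0, grows to 1.4 as the lip swings into the chamber; never outward. Opens under less than 1 N, rides on the dish at about 0.5 with its lip at x = 20 mm, and falls shut by itself within about 1 s once the dish's tail and the fingers are clear.
- flap_hinge (a point): Middle of the flap's hinge line: x = 0, y = 0, z = 66 mm in the incubator's frame.
- dish: Closed round dish, off-white with white lid, 90 mm across (foot 86), 25 high, about 90 g (varies), flat on the apron between the rails, in front of the flap. Origin: centre of its underside; its yaw means nothing. Slides with ordinary friction. The flap can fall behind it once its centre is beyond x = 68 mm in the incubator's frame; it touches the back wall at 120 mm.
- bottle: Bystander: capped bottle, 60 mm across, 130 mm tall, loose, on the bench beside the incubator. Origin: centre of its underside.
- tube_rack: Bystander: grey tube rack, 90 x 60 mm, 82 mm high with its capped tubes, loose, on the bench beside the incubator. Origin: centre of its underside.
- tip_box: Bystander: closed box of pipette tips, 82 x 112 mm, 57 mm high, loose, on the bench beside the incubator. Origin: centre of its underside.
Not all that is in view belongs to the job. There is more than one size of the dish; the job needs the smallest.

How it is judged:
By the outcome, as a careful person would: the job done as asked, in the order asked, and still so for the second after the job is handed in, with the robot touching nothing.
It also fails if it takes over 42 s, if anything falls off the work surface, if the arm or the gripper's body presses on something with over 40 N, if the wrist force passes 120 N, or if a joint passes its speed limit or range.

## Working session

There is one attempt and no reset: what is moved stays moved. The work goes in short steps, Python scripts to look and compute and a shell command to move; the robot and the scene stay as the last step left them, time stands still between calls to the robot, and variables do not carry over. Pictures are saved under pics/ and viewed, and the job is handed in when it is done.

```bash
ls; mkdir -p pics
cat > h.py <<'E'
import numpy as np, cv2
from cell import *
from scipy.spatial.transform import Rotation as R
def snap(n,f):
    c=capture(n); cv2.imwrite('pics/'+f,c['pixels'][:,:,::-1]); return c
def ray(c,uv,z):
    f=210/np.tan(np.radians(c['vertical_fov'])/2)
    d=np.array([(uv[0]-c['cx'])/f,(uv[1]-c['cy'])/f,1])
    T=np.linalg.inv(c['view']); o=T[:3,3]; w=T[:3,:3]@d
    return o+w*(z-o[2])/w[2]
def proj(c,p):
    f=210/np.tan(np.radians(c['vertical_fov'])/2)
    q=c['view'][:3,:3]@np.array(p)+c['view'][:3,3]
    return q[:2]/q[2]*f+[c['cx'],c['cy']]
E
python3 - <<'E'
from h import *
s=read_state();print(s['clock'],s['tool_pos'],s['tcp_rot'],s['width'])
for n in('top','side'):
    c=snap(n,n+'0.png');print(n,c['vertical_fov'],np.linalg.inv(c['view'])[:3,3].round(3))
    for k in('dish','doorway','flap_hinge','flap','incubator','bottle','tube_rack','tip_box'):
        z={'doorway':.006,'flap_hinge':.066,'dish':.006}.get(k,0)
        for r in place_of(n,k)[:4]: print(k,np.round(r['location'],1),round(r['score'],2),ray(c,r['location'],z).round(4))
E
```

```text
pics
0.0 [ 0.23301175 -0.63298637  0.22561276] [-1.79646538e+00 -2.57548736e+00 -1.26961765e-03] 0.0878377170414175
top 51.53582575434873 [0.59  0.095 1.06 ]
dish [418.2 235.6] 0.98 [ 0.6017 -0.229   0.006 ]
dish [378.6 146.7] 0.84 [ 0.8221 -0.1444  0.006 ]
dish [332.4 234.4] 0.8 [ 0.6101 -0.0227  0.006 ]
doorway [307.  252.6] 0.57 [0.5681 0.04   0.006 ]
flap_hinge [312.9 248.7] 0.81 [0.5778 0.0295 0.066 ]Traceback (most recent call last):
  File "<stdin>", line 7, in <module>
ValueError: it knows: bottle, dish, doorway, flap_hinge, incubator, tip_box, tube_rack
```

Run:
```python
from h import *
for n in('top','side'):
    c=snap(n,n+'0.png');print(n,c['vertical_fov'],np.linalg.inv(c['view'])[:3,3].round(3))
    for k in('dish','doorway','flap_hinge','incubator','bottle','tube_rack','tip_box'):
        z={'doorway':.006,'flap_hinge':.066,'dish':.006}.get(k,0)
        for r in place_of(n,k)[:4]: print(k,np.round(r['location'],1),round(r['score'],2),ray(c,r['location'],z).round(4))
```

```text
top 51.53582575434873 [0.59  0.095 1.06 ]
dish [374.4 147.2] 0.88 [ 0.8211 -0.134   0.006 ]
dish [419.6 235.7] 0.82 [ 0.6013 -0.2324  0.006 ]
dish [332.  234.6] 0.81 [ 0.6097 -0.0217  0.006 ]
dish [182.8 246.6] 0.54 [0.5905 0.3393 0.006 ]
doorway [308.  249.4] 0.8 [0.5757 0.0374 0.006 ]
flap_hinge [311.3 248.5] 0.97 [0.5784 0.0331 0.066 ]
incubator [309.8 248.1] 0.71 [0.5786 0.0326 0.    ]
incubator [309.9 249.8] 0.23 [0.5745 0.0325 0.    ]
bottle [272.2 172.6] 0.84 [0.7661 0.119  0.    ]
tube_rack [223.9 216.8] 0.85 [0.6603 0.2397 0.    ]
tip_box [183.7 246.7] 0.68 [0.5902 0.3385 0.    ]
side 46.08125251351289 [0.537 0.86  0.981]
dish [235.4 173.1] 0.78 [ 0.8249 -0.1222  0.006 ]
dish [298.7 207.4] 0.61 [ 0.6286 -0.025   0.006 ]
dish [315.3 160.2] 0.61 [ 0.6085 -0.218   0.006 ]
dish [295.5 330.5] 0.53 [0.5816 0.3364 0.006 ]
flap_hinge [312.8 209.2] 0.65 [0.5874 0.029  0.066 ]
incubator [314.2 229.1] 0.91 [0.5785 0.0373 0.    ]
bottle [234.5 240.4] 0.78 [0.7723 0.1112 0.    ]
tube_rack [269.8 287.3] 0.98 [0.6583 0.233  0.    ]
tip_box [293.2 332.6] 0.78 [0.586  0.3391 0.    ]
```

View pics/top0.png

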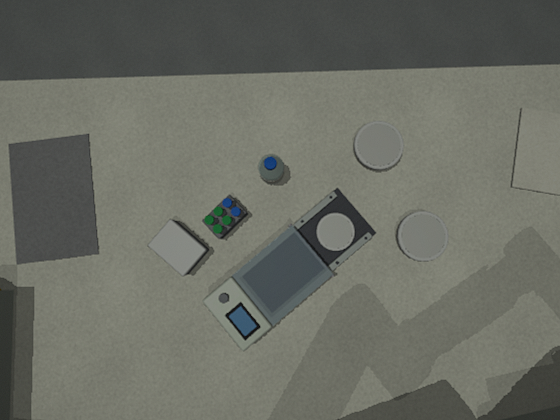

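View pics/side0.png

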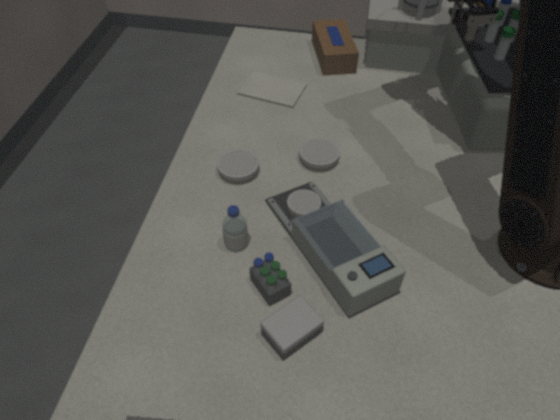

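Run:
```python
import cv2
a=cv2.imread('pics/top0.png')[180:360,190:390]
cv2.imwrite('pics/crop0.png',cv2.convertScaleAbs(cv2.resize(a,None,fx=4,fy=3.3333,interpolation=cv2.INTER_CUBIC)[:600],alpha=1.3) if 0 else cv2.resize(a[:150],None,fx=4,fy=4,interpolation=cv2.INTER_CUBIC))
```

```text
(no output)
```

View pics/crop0.png

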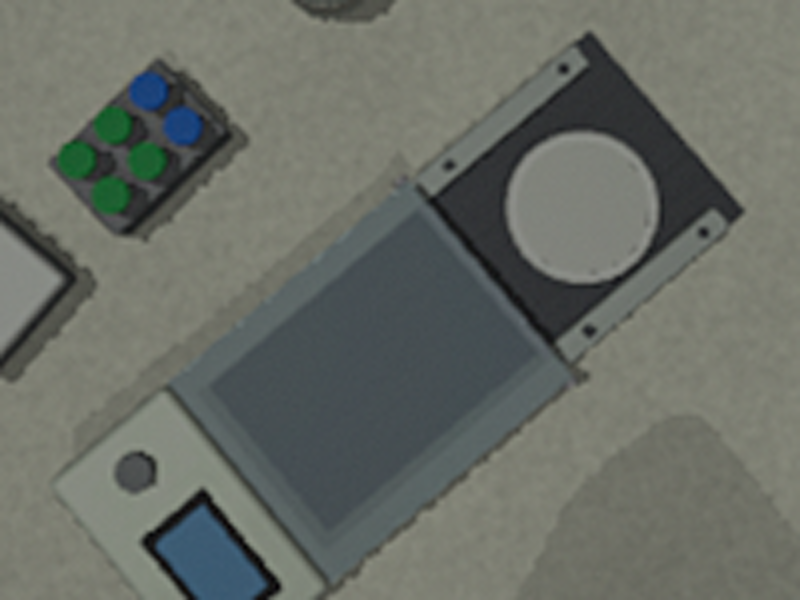

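Run:
```python
from h import *
from scipy.optimize import least_squares
c=capture('top')
a=lambda u,v:(190+(u+.5)/4-.5,180+(v+.5)/4-.5)
P=[((590,33),(-150,-72,6)),((743,212),(-150,72,6)),((407,182),(-3,-72,74)),((578,378),(-3,72,74)),((168,388),(173,-72,74)),((330,588),(173,72,74)),((585,45),(-135,-72,20)),((432,195),(-3,-56,20))][:7]
def m(p,q):
    x,y,z=np.array(q)/1000; C,S=np.cos(p[2]),np.sin(p[2])
    return [p[0]+C*x-S*y,p[1]+S*x+C*y,z]
f=lambda p:np.concatenate([proj(c,m(p,q))-a(*u) for u,q in P])
r=least_squares(f,[.578,.033,2.2],loss='soft_l1');print(r.x,r.fun.reshape(-1,2).round(1))
d=ray(c,a(582,207),.031);print('dish',d)
C,S=np.cos(r.x[2]),np.sin(r.x[2]);e=d[:2]-r.x[:2];print('inc frame',C*e[0]+S*e[1],-S*e[0]+C*e[1])
for k,q in (('bottle',[.769,.115]),('rack',[.659,.236]),('tip',[.588,.339])):
    e=np.array(q)-r.x[:2];print(k,C*e[0]+S*e[1],-S*e[0]+C*e[1])
for q in((-103,0,0),(90,0,0),(68,0,0)): print(q,m(r.x,q))
s=read_state();print(R.from_rotvec(s['tcp_rot']).as_matrix().round(3),s['clock'])
```

```text
[0.57352689 0.03382359 2.24430789] [[-0.  -0.2]
 [ 0.8  0.3]
 [ 0.2  0.3]
 [-0.9  0.5]
 [ 0.1 -0.6]
 [ 0.9 -0.3]
 [-2.8  0.1]]
dish [ 0.61659992 -0.02659318  0.031     ]
inc frame -0.07409006897772297 0.004016592281531055
bottle -0.05847292031834023 -0.20342139286558147
rack 0.10471586569787233 -0.1929132951045795
tip 0.22950955100036904 -0.20166178689582187
(-103, 0, 0) [np.float64(0.6377715534004179), np.float64(-0.0466849365383515), np.float64(0.0)]
(90, 0, 0) [np.float64(0.5173907778081994), np.float64(0.10417085177557411), np.float64(0.0)]
(68, 0, 0) [np.float64(0.5311129387565352), np.float64(0.08697485518020437), np.float64(0.0)]
[[-0.346  0.938 -0.   ]
 [ 0.938  0.346  0.   ]
 [ 0.    -0.    -1.   ]] 1.05
```

The job's dish is the one lying on the apron at top (335,232). It measures about 90 mm across. The other two, at (378,146) and (422,236), are larger and lie on the bench. In the incubator's frame it sits at x = -74, y = +4 mm. My plan is to lean 45°, set the fingers about 30 mm apart so they cradle the tail, and push.

```bash
cat >> h.py <<'E'
O=np.array([.57353,.03382]);YAW=2.2443
def inc2w(x,y,z):
    C,S=np.cos(YAW),np.sin(YAW); return np.array([O[0]+C*x-S*y,O[1]+S*x+C*y,z])
def w2inc(p):
    C,S=np.cos(YAW),np.sin(YAW);e=np.array(p)[:2]-O;return np.array([C*e[0]+S*e[1],-S*e[0]+C*e[1],p[2]])
def goal(tilt):
    ix=inc2w(1,0,0)-inc2w(0,0,0);iy=inc2w(0,1,0)-inc2w(0,0,0);t=np.radians(tilt)
    z=np.sin(t)*ix+np.array([0,0,-np.cos(t)]);x=-iy;y=np.cross(z,x)
    return R.from_matrix(np.c_[x,y,z])
def delta(x,y,z,tilt):
    s=read_state();r=R.from_rotvec(s['tcp_rot'])
    print('clock',s['clock'],'inc',w2inc(s['tool_pos']).round(4),'w',s['width'],'F',np.round(s['ft_force'],2))
    print('q',np.round(s['qpos'],3))
    print('shift',r.inv().apply(inc2w(x,y,z)-s['tool_pos']).round(4),'turn',(r.inv()*goal(tilt)).as_rotvec().round(4))
E
python3 -c "
from h import *
delta(-.15,.004,.2,0);delta(-.15,.004,.2,45)"
```

```text
clock 1.05 inc [-0.3093  0.6822  0.2265] w 0.08703676750402438 F [ 0.33  0.71 -0.42]
q [-0.93   0.359  0.012  0.    -1.224 -0.288]
shift [0.3649 0.5934 0.0265] turn [-0.      0.      1.2501]
clock 1.05 inc [-0.3093  0.6822  0.2265] w 0.08703676750402438 F [ 0.33  0.71 -0.42]
q [-0.93   0.359  0.012  0.    -1.224 -0.288]
shift [0.3649 0.5934 0.0265] turn [0.6784 0.4895 1.1818]
```

```bash
python3 -m crank '[{"x":0.02,"y":0.033,"z":0,"az":0.12,"gripper":-0.3},{"x":0.04,"y":0.066,"az":0.24,"gripper":-0.3},{"x":0.06,"y":0.099,"az":0.36,"gripper":-0.3},{"x":0.08,"y":0.132,"az":0.48,"gripper":-0.3},{"x":0.10,"y":0.165,"az":0.6,"gripper":-0.3},{"x":0.12,"y":0.198,"az":0.72,"gripper":-0.3},{"x":0.14,"y":0.231,"az":0.84,"gripper":-0.3},{"x":0.16,"y":0.264,"az":0.96,"gripper":-0.3}]' 20
python3 -c "
from h import *
delta(-.15,.004,.16,0);delta(-.15,.004,.16,45)"
```

```text
clock 1.05 inc [-0.3093  0.6822  0.2265] w 0.08703676750402438 F [ 0.33  0.71 -0.42]
q [-0.93   0.359  0.012  0.    -1.224 -0.288]
shift [0.3649 0.5934 0.0665] turn [-0.      0.      1.2501]
clock 1.05 inc [-0.3093  0.6822  0.2265] w 0.08703676750402438 F [ 0.33  0.71 -0.42]
q [-0.93   0.359  0.012  0.    -1.224 -0.288]
shift [0.3649 0.5934 0.0665] turn [0.6784 0.4895 1.1818]invalid input
```

```bash
python3 -m crank '[{"x":0.02,"y":0.033,"z":0.0,"ax":0.0,"ay":0.0,"az":0.12,"gripper":-0.3},{"x":0.04,"y":0.066,"z":0.0,"ax":0.0,"ay":0.0,"az":0.24,"gripper":-0.3},{"x":0.06,"y":0.099,"z":0.0,"ax":0.0,"ay":0.0,"az":0.36,"gripper":-0.3},{"x":0.08,"y":0.132,"z":0.0,"ax":0.0,"ay":0.0,"az":0.48,"gripper":-0.3},{"x":0.10,"y":0.165,"z":0.0,"ax":0.0,"ay":0.0,"az":0.6,"gripper":-0.3},{"x":0.12,"y":0.198,"z":0.0,"ax":0.0,"ay":0.0,"az":0.72,"gripper":-0.3},{"x":0.14,"y":0.231,"z":0.0,"ax":0.0,"ay":0.0,"az":0.84,"gripper":-0.3},{"x":0.16,"y":0.264,"z":0.0,"ax":0.0,"ay":0.0,"az":0.96,"gripper":-0.3}]' 20
python3 -c "
from h import *
delta(-.15,.004,.16,0);delta(-.15,.004,.16,45)"
```

```text
clock: 1.72
tool_pos: [0.4246, -0.3932, 0.2269]
tcp_rot: [2.775, 1.472, 0.001]
ft_force: [1.3, -0.2, 0.5]
width: 0.0397
clock 1.7167 inc [-0.2408  0.3828  0.2269] w 0.03972277145270435 F [ 1.27 -0.22  0.55]
q [-0.409  0.201 -0.206  0.    -1.163 -1.757]
shift [0.3886 0.0258 0.0669] turn [ 6.000e-04 -1.000e-04  3.016e-01]
clock 1.7167 inc [-0.2408  0.3828  0.2269] w 0.03972277145270435 F [ 1.27 -0.22  0.55]
q [-0.409  0.201 -0.206  0.    -1.163 -1.757]
shift [0.3886 0.0258 0.0669] turn [0.7799 0.1183 0.286 ]
```

```bash
python3 -m crank '[{"x":0.03,"y":0.002,"z":0.0,"ax":0.08,"ay":0.012,"az":0.03,"gripper":-0.3},{"x":0.06,"y":0.004,"z":0.0,"ax":0.16,"ay":0.024,"az":0.06,"gripper":-0.3},{"x":0.09,"y":0.006,"z":0.0,"ax":0.24,"ay":0.036,"az":0.09,"gripper":-0.3},{"x":0.12,"y":0.008,"z":0.0,"ax":0.32,"ay":0.048,"az":0.12,"gripper":-0.3},{"x":0.15,"y":0.01,"z":0.0,"ax":0.4,"ay":0.06,"az":0.15,"gripper":-0.3},{"x":0.18,"y":0.012,"z":0.0,"ax":0.48,"ay":0.072,"az":0.18,"gripper":-0.3},{"x":0.21,"y":0.014,"z":0.0,"ax":0.56,"ay":0.084,"az":0.21,"gripper":-0.3},{"x":0.24,"y":0.016,"z":0.0,"ax":0.64,"ay":0.096,"az":0.24,"gripper":-0.3}]'
python3 -c "
from h import *
delta(-.16,.004,.12,45)"
```

```text
clock: 2.38
tool_pos: [0.5716, -0.2031, 0.2267]
tcp_rot: [-2.349, -0.9, 0.284]
ft_force: [-0.0, -0.3, -1.2]
width: 0.0308
clock 2.3833 inc [-0.184   0.1493  0.2267] w 0.030801592420312156 F [-0.01 -0.29 -1.2 ]
q [-0.26   0.625  0.428 -0.372 -1.91  -2.178]
shift [0.1448 0.0528 0.0964] turn [0.1363 0.0245 0.0496]
```

```bash
python3 -m crank '[{"x":0.03,"y":0.011,"z":0.02,"ax":0.028,"ay":0.005,"az":0.01,"gripper":-0.3},{"x":0.06,"y":0.022,"z":0.04,"ax":0.056,"ay":0.01,"az":0.02,"gripper":-0.3},{"x":0.09,"y":0.033,"z":0.06,"ax":0.084,"ay":0.015,"az":0.03,"gripper":-0.3},{"x":0.12,"y":0.044,"z":0.08,"ax":0.112,"ay":0.02,"az":0.04,"gripper":-0.3},{"x":0.145,"y":0.053,"z":0.096,"ax":0.136,"ay":0.024,"az":0.05,"gripper":-0.3},{"x":0.145,"y":0.053,"z":0.096,"ax":0.136,"ay":0.024,"az":0.05,"gripper":-0.3}]'
python3 -c "
from h import *
delta(-.15,.004,.017,45)
snap('wrist','w1.png');snap('side','s1.png');snap('top','t1.png')
a=np.hstack([cv2.imread('pics/'+k)[60:330,100:450] for k in('s1.png','t1.png')]);cv2.imwrite('pics/st1.png',a)"
```

```text
clock: 2.88
tool_pos: [0.6699, -0.0904, 0.113]
tcp_rot: [-2.242, -0.785, 0.334]
ft_force: [-2.2, 0.6, -1.9]
width: 0.0307
clock 2.8833 inc [-0.1572  0.0022  0.113 ] w 0.03071388451899904 F [-2.15  0.63 -1.88]
q [-0.156  0.854  0.588 -0.529 -1.901 -2.33 ]
shift [-0.0014  0.0632  0.0726] turn [-0.0062  0.0044 -0.002 ]
```

View pics/st1.png

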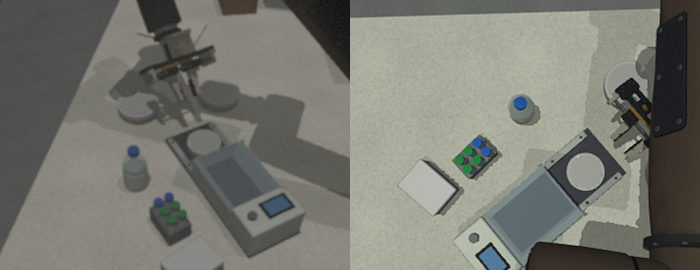

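View pics/w1.png

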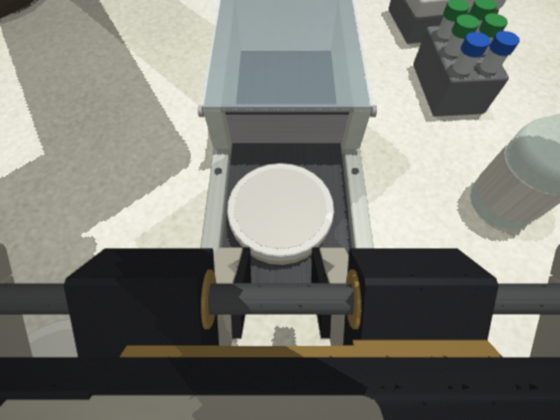

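```bash
python3 -c "
from h import *
delta(-.135,.003,.06,30)"
```

```text
clock 3.0333 inc [-0.161   0.0055  0.1194] w 0.030829443141357136 F [ 0.59 -0.7   1.25]
q [-0.16   0.845  0.588 -0.523 -1.902 -2.328]
shift [0.0026 0.0234 0.0605] turn [-2.584e-01  1.500e-03  2.000e-04]
```

```bash
python3 -m crank '[{"x":0.0,"y":0.004,"z":0.01,"ax":-0.05,"ay":0.0,"az":0.0,"gripper":-0.3},{"x":0.001,"y":0.008,"z":0.02,"ax":-0.1,"ay":0.0,"az":0.0,"gripper":-0.3},{"x":0.002,"y":0.012,"z":0.031,"ax":-0.16,"ay":0.0,"az":0.0,"gripper":-0.3},{"x":0.002,"y":0.016,"z":0.042,"ax":-0.21,"ay":0.0,"az":0.0,"gripper":-0.3},{"x":0.0025,"y":0.020,"z":0.052,"ax":-0.258,"ay":0.0,"az":0.0,"gripper":-0.3},{"x":0.0025,"y":0.0234,"z":0.06,"ax":-0.258,"ay":0.0,"az":0.0,"gripper":-0.3},{"x":0.0025,"y":0.0234,"z":0.06,"ax":-0.258,"ay":0.0,"az":0.0,"gripper":-0.3},{"x":0.0025,"y":0.0234,"z":0.06,"ax":-0.258,"ay":0.0,"az":0.0,"gripper":-0.3}]'
python3 -c "
from h import *
delta(-.138,.003,.018,30)"
```

```text
clock: 3.7
tool_pos: [0.6556, -0.0742, 0.0622]
tcp_rot: [-2.489, -0.872, 0.233]
ft_force: [0.5, -0.3, 0.0]
width: 0.0307
clock 3.7 inc [-0.1357  0.0032  0.0622] w 0.030686692202797423 F [ 0.53 -0.26  0.  ]
q [-0.057  0.718  0.278 -0.383 -1.504 -2.312]
shift [0.0002 0.0242 0.0371] turn [-0.0004 -0.0006  0.0004]
```

```bash
python3 -m crank '[{"x":0.0,"y":0.006,"z":0.009,"ax":0.0,"ay":0.0,"az":0.0,"gripper":-0.3},{"x":0.0,"y":0.012,"z":0.018,"ax":0.0,"ay":0.0,"az":0.0,"gripper":-0.3},{"x":0.0,"y":0.017,"z":0.026,"ax":0.0,"ay":0.0,"az":0.0,"gripper":-0.3},{"x":0.0,"y":0.021,"z":0.032,"ax":0.0,"ay":0.0,"az":0.0,"gripper":-0.3},{"x":0.0,"y":0.024,"z":0.037,"ax":0.0,"ay":0.0,"az":0.0,"gripper":-0.3},{"x":0.0,"y":0.024,"z":0.037,"ax":0.0,"ay":0.0,"az":0.0,"gripper":-0.3},{"x":0.0,"y":0.024,"z":0.037,"ax":0.0,"ay":0.0,"az":0.0,"gripper":-0.3}]'
python3 -c "
from h import *
delta(-.098,.003,.018,30)
c=capture('wrist');c2=capture('side')
cv2.imwrite('pics/w2.png',np.hstack([c['pixels'][80:380,60:460,::-1],cv2.resize(c2['pixels'][100:250,200:400,::-1],(400,300))]))"
```

```text
clock: 4.28
tool_pos: [0.6568, -0.0754, 0.0163]
tcp_rot: [-2.489, -0.871, 0.235]
ft_force: [0.3, 0.4, -0.5]
width: 0.0306
clock 4.2833 inc [-0.1374  0.003   0.0163] w 0.030576577288029837 F [ 0.26  0.37 -0.52]
q [-0.058  0.766  0.257 -0.385 -1.441 -2.286]
shift [ 0.     -0.0349  0.0182] turn [-0.0011  0.0009 -0.0002]
```

View pics/w2.png

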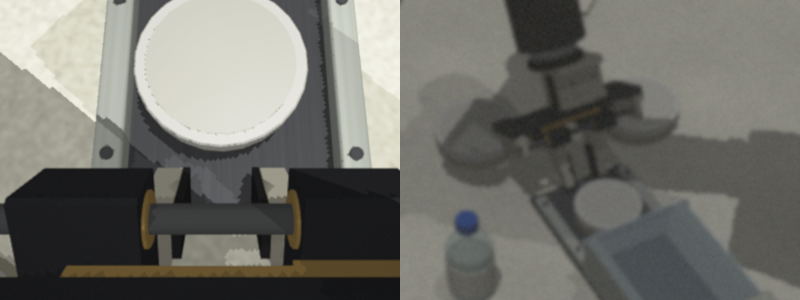

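```bash
python3 -m crank '[{"x":0.0,"y":-0.00346,"z":0.002,"ax":0.0,"ay":0.0,"az":0.0,"gripper":-0.3},{"x":0.0,"y":-0.00693,"z":0.004,"ax":0.0,"ay":0.0,"az":0.0,"gripper":-0.3},{"x":0.0,"y":-0.01039,"z":0.006,"ax":0.0,"ay":0.0,"az":0.0,"gripper":-0.3},{"x":0.0,"y":-0.01386,"z":0.008,"ax":0.0,"ay":0.0,"az":0.0,"gripper":-0.3},{"x":0.0,"y":-0.01732,"z":0.01,"ax":0.0,"ay":0.0,"az":0.0,"gripper":-0.3},{"x":0.0,"y":-0.02078,"z":0.012,"ax":0.0,"ay":0.0,"az":0.0,"gripper":-0.3},{"x":0.0,"y":-0.02425,"z":0.014,"ax":0.0,"ay":0.0,"az":0.0,"gripper":-0.3},{"x":0.0,"y":-0.02771,"z":0.016,"ax":0.0,"ay":0.0,"az":0.0,"gripper":-0.3}]'
python3 -c "
from h import *
delta(-.066,.003,.018,30)
c=capture('wrist');c2=capture('side')
cv2.imwrite('pics/w3.png',np.hstack([c['pixels'][80:380,60:460,::-1],cv2.resize(c2['pixels'][100:250,200:400,::-1],(400,300))]))"
```

```text
clock: 5.05
tool_pos: [0.6369, -0.05, 0.0172]
tcp_rot: [-2.489, -0.872, 0.233]
ft_force: [0.1, -0.2, 0.4]
width: 0.0312
clock 5.05 inc [-0.1051  0.0027  0.0172] w 0.031163231333769727 F [ 0.05 -0.25  0.38]
q [-0.028  0.73   0.188 -0.398 -1.4   -2.297]
shift [-0.0003 -0.0342  0.0188] turn [-0.0001 -0.0001  0.0005]
```

View pics/w3.png

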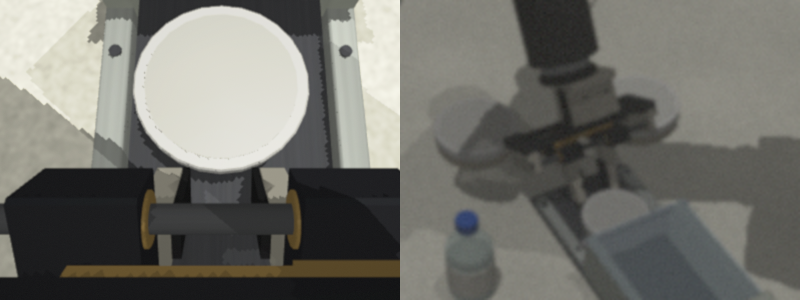

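```bash
cat >> h.py <<'E'
def wc():
    s=read_state();c=capture('wrist');T=np.eye(4);T[:3,:3]=R.from_rotvec(s['tcp_rot']).as_matrix();T[:3,3]=s['tool_pos']
    c['view']=np.linalg.inv(T@c['tool_from_camera']);return c
def dish(n):
    c=wc() if n=='wrist' else capture(n)
    for r in place_of(n,'dish')[:4]: print(n,'dish',round(r['score'],2),np.round(r['location']),w2inc(ray(c,r['location'],.006)).round(4))
    return c
E
python3 -c "
from h import *
dish('wrist');dish('side');c=dish('top');cv2.imwrite('pics/t3.png',cv2.resize(c['pixels'][180:330,190:390,::-1],(800,600)))"
```

```text
wrist dish 0.64 [278. 182.] [-0.0573  0.0041  0.006 ]
side dish 0.92 [312. 160.] [-0.224   0.1214  0.006 ]
side dish 0.67 [237. 171.] [-0.2841 -0.091   0.006 ]
side dish 0.57 [304. 214.] [-0.0538 -0.0058  0.006 ]
top dish 0.91 [418. 236.] [-0.2216  0.142   0.006 ]
top dish 0.87 [325. 240.] [-0.0445  0.004   0.006 ]
```

View pics/t3.png

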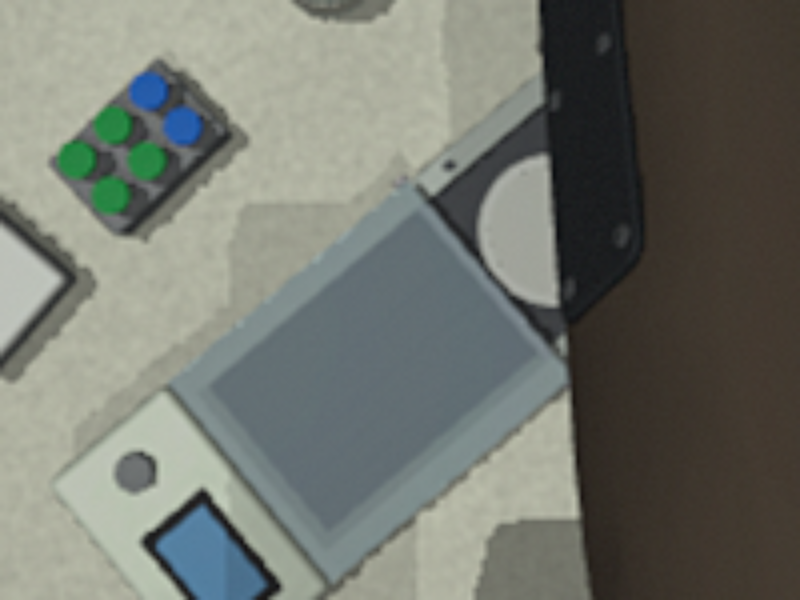

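```bash
python3 -m crank '[{"x":0.0,"y":-0.00346,"z":0.002,"ax":0.0,"ay":0.0,"az":0.0,"gripper":-0.3},{"x":0.0,"y":-0.00693,"z":0.004,"ax":0.03,"ay":0.0,"az":0.0,"gripper":-0.3},{"x":0.0,"y":-0.01039,"z":0.006,"ax":0.07,"ay":0.0,"az":0.0,"gripper":-0.3},{"x":0.0,"y":-0.01386,"z":0.008,"ax":0.11,"ay":0.0,"az":0.0,"gripper":-0.3},{"x":0.0,"y":-0.01732,"z":0.01,"ax":0.15,"ay":0.0,"az":0.0,"gripper":-0.3},{"x":0.0,"y":-0.02078,"z":0.012,"ax":0.19,"ay":0.0,"az":0.0,"gripper":-0.3},{"x":0.0,"y":-0.02425,"z":0.014,"ax":0.23,"ay":0.0,"az":0.0,"gripper":-0.3},{"x":0.0,"y":-0.02771,"z":0.016,"ax":0.262,"ay":0.0,"az":0.0,"gripper":-0.3}]'
python3 -c "
from h import *
delta(-.042,.002,.018,45)
c=dish('wrist');c2=dish('side')
cv2.imwrite('pics/w4.png',np.hstack([c['pixels'][80:380,60:460,::-1],cv2.resize(c2['pixels'][100:250,200:400,::-1],(400,300))]))
delta(-.042,.002,.018,45)"
```

```text
clock: 6.12
tool_pos: [0.617, -0.0254, 0.0167]
tcp_rot: [-2.244, -0.785, 0.327]
ft_force: [-0.4, -1.1, -0.2]
width: 0.0309
clock 6.1167 inc [-0.0734  0.0029  0.0167] w 0.030891018633379286 F [-0.36 -1.09 -0.22]
q [-0.089  0.842  0.321 -0.54  -1.645 -2.251]
shift [ 0.0009 -0.023   0.0214] turn [-0.0026 -0.0001 -0.0001]
wrist dish 0.86 [279. 193.] [-0.0246  0.004   0.006 ]
side dish 0.83 [236. 170.] [-0.2887 -0.0916  0.006 ]
side dish 0.74 [316. 159.] [-0.2202  0.1341  0.006 ]
side dish 0.58 [312. 220.] [-0.0271  0.0018  0.006 ]
clock 6.3167 inc [-0.0736  0.0029  0.0167] w 0.030752698627546562 F [0.71 0.75 1.05]
q [-0.088  0.841  0.32  -0.539 -1.642 -2.252]
shift [ 0.0009 -0.0233  0.0214] turn [ 0.0003  0.0002 -0.0001]
```

View pics/w4.png

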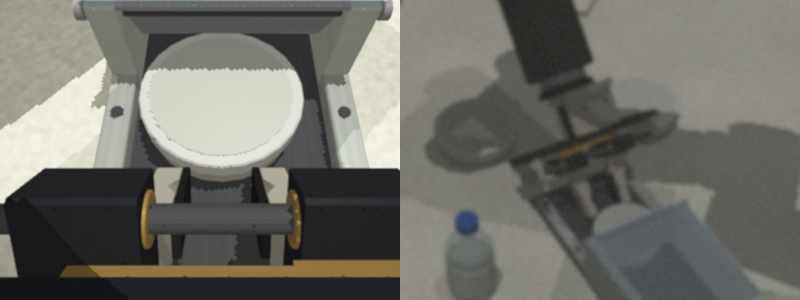

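```bash
python3 -m crank '[{"x":0.0,"y":-0.0029,"z":0.0027,"ax":0.0,"ay":0.0,"az":0.0,"gripper":-0.3},{"x":0.0,"y":-0.0058,"z":0.0054,"ax":0.0,"ay":0.0,"az":0.0,"gripper":-0.3},{"x":0.0,"y":-0.0087,"z":0.0081,"ax":0.0,"ay":0.0,"az":0.0,"gripper":-0.3},{"x":0.0005,"y":-0.0117,"z":0.0109,"ax":0.0,"ay":0.0,"az":0.0,"gripper":-0.3},{"x":0.0005,"y":-0.0146,"z":0.0136,"ax":0.0,"ay":0.0,"az":0.0,"gripper":-0.3},{"x":0.0005,"y":-0.0175,"z":0.0163,"ax":0.0,"ay":0.0,"az":0.0,"gripper":-0.3},{"x":0.001,"y":-0.0204,"z":0.019,"ax":0.0,"ay":0.0,"az":0.0,"gripper":-0.3},{"x":0.001,"y":-0.0233,"z":0.0217,"ax":0.0,"ay":0.0,"az":0.0,"gripper":-0.3}]'
python3 -c "
from h import *
delta(-.010,.002,.018,45)
c=dish('wrist');c2=dish('side')
cv2.imwrite('pics/w5.png',np.hstack([c['pixels'][80:380,60:460,::-1],cv2.resize(c2['pixels'][130:280,230:430,::-1],(400,300))]))
delta(-.010,.002,.018,45)"
```

```text
clock: 6.98
tool_pos: [0.5979, 0.0006, 0.0183]
tcp_rot: [-2.246, -0.787, 0.326]
ft_force: [1.4, -0.2, 0.1]
width: 0.0307
clock 6.9833 inc [-0.0412  0.0017  0.0183] w 0.03068631373360171 F [ 1.42 -0.23  0.06]
q [-0.059  0.807  0.253 -0.554 -1.602 -2.256]
shift [-0.0003 -0.0218  0.0223] turn [-0.0003  0.0001  0.0006]
wrist dish 0.84 [277. 197.] [0.0057 0.0037 0.006 ]
side dish 0.94 [237. 171.] [-0.2831 -0.0927  0.006 ]
side dish 0.74 [319. 160.] [-0.2136  0.1393  0.006 ]
clock 7.1833 inc [-0.0415  0.0018  0.0183] w 0.031088718556295913 F [ 0.58 -0.64 -0.82]
q [-0.059  0.807  0.254 -0.554 -1.602 -2.255]
shift [-0.0002 -0.0221  0.0225] turn [-0.0005  0.0002  0.0005]
```

View pics/w5.png

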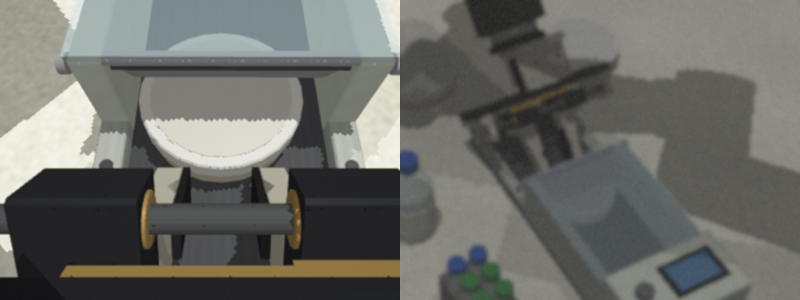

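Dish centre is at about x = +6 and the flap is riding up on it. I'll push on.

```bash
python3 -m crank '[{"x":0.0,"y":-0.0028,"z":0.0028,"ax":0.0,"ay":0.0,"az":0.0,"gripper":-0.3},{"x":0.0,"y":-0.0056,"z":0.0056,"ax":0.0,"ay":0.0,"az":0.0,"gripper":-0.3},{"x":0.0,"y":-0.0084,"z":0.0084,"ax":0.0,"ay":0.0,"az":0.0,"gripper":-0.3},{"x":0.0,"y":-0.0112,"z":0.0112,"ax":0.0,"ay":0.0,"az":0.0,"gripper":-0.3},{"x":0.0,"y":-0.014,"z":0.014,"ax":0.0,"ay":0.0,"az":0.0,"gripper":-0.3},{"x":0.0,"y":-0.0168,"z":0.0168,"ax":0.0,"ay":0.0,"az":0.0,"gripper":-0.3},{"x":0.0,"y":-0.0196,"z":0.0196,"ax":0.0,"ay":0.0,"az":0.0,"gripper":-0.3},{"x":0.0,"y":-0.0222,"z":0.0222,"ax":0.0,"ay":0.0,"az":0.0,"gripper":-0.3}]'
python3 -c "
from h import *
c=dish('wrist');c2=dish('side')
cv2.imwrite('pics/w6.png',np.hstack([c['pixels'][80:380,60:460,::-1],cv2.resize(c2['pixels'][130:280,230:430,::-1],(400,300))]))
delta(.027,.002,.018,45)"
```

```text
clock: 7.85
tool_pos: [0.5782, 0.0251, 0.0182]
tcp_rot: [-2.246, -0.787, 0.326]
ft_force: [-0.2, -0.6, -0.2]
width: 0.0306
side dish 0.92 [239. 170.] [-0.2866 -0.0851  0.006 ]
side dish 0.84 [316. 158.] [-0.2257  0.1378  0.006 ]
clock 8.05 inc [-0.0101  0.0018  0.0183] w 0.030743455573267582 F [-0.12  1.19 -1.08]
q [-0.03   0.776  0.19  -0.57  -1.562 -2.259]
shift [-0.0002 -0.026   0.0265] turn [-0.0005  0.0003  0.0006]
```

View pics/w6.png

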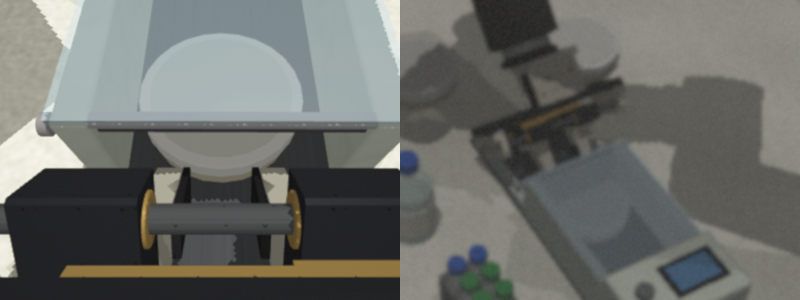

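```bash
python3 -m crank '[{"x":0.0,"y":-0.0021,"z":0.0021,"ax":0.0,"ay":0.0,"az":0.0,"gripper":-0.3},{"x":0.0,"y":-0.0042,"z":0.0042,"ax":0.0,"ay":0.0,"az":0.0,"gripper":-0.3},{"x":0.0,"y":-0.0063,"z":0.0063,"ax":0.0,"ay":0.0,"az":0.0,"gripper":-0.3},{"x":0.0,"y":-0.0084,"z":0.0084,"ax":0.0,"ay":0.0,"az":0.0,"gripper":-0.3},{"x":0.0,"y":-0.0105,"z":0.0105,"ax":0.0,"ay":0.0,"az":0.0,"gripper":-0.3},{"x":0.0,"y":-0.0126,"z":0.0126,"ax":0.0,"ay":0.0,"az":0.0,"gripper":-0.3},{"x":0.0,"y":-0.0147,"z":0.0147,"ax":0.0,"ay":0.0,"az":0.0,"gripper":-0.3},{"x":0.0,"y":-0.0168,"z":0.0168,"ax":0.0,"ay":0.0,"az":0.0,"gripper":-0.3}]'
python3 -c "
from h import *
c=dish('wrist');c2=dish('side')
cv2.imwrite('pics/w7.png',np.hstack([c['pixels'][80:380,60:460,::-1],cv2.resize(c2['pixels'][130:280,230:430,::-1],(400,300))]))
delta(.028,.002,.018,45)"
```

```text
clock: 8.72
tool_pos: [0.5635, 0.0435, 0.0182]
tcp_rot: [-2.246, -0.787, 0.326]
ft_force: [0.3, -0.7, 0.0]
width: 0.0306
side dish 0.93 [237. 173.] [-0.2785 -0.0945  0.006 ]
side dish 0.73 [318. 159.] [-0.2172  0.1398  0.006 ]
side dish 0.5 [272. 285.] [ 0.1037 -0.1859  0.006 ]
clock 8.9167 inc [0.0137 0.0018 0.0183] w 0.030260194097428857 F [ 0.49  0.61 -0.27]
q [-0.007  0.754  0.145 -0.582 -1.532 -2.262]
shift [-0.0002 -0.0099  0.0103] turn [-0.0005  0.0003  0.0004]
```

View pics/w7.png

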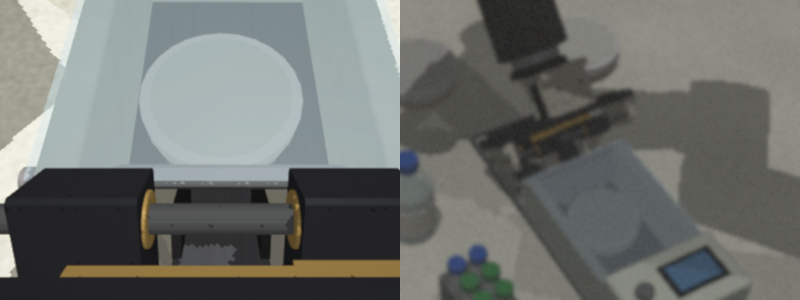

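```bash
python3 -m crank '[{"x":0.0,"y":-0.0012,"z":0.0012,"ax":0.0,"ay":0.0,"az":0.0,"gripper":-0.3},{"x":0.0,"y":-0.0024,"z":0.0024,"ax":0.0,"ay":0.0,"az":0.0,"gripper":-0.3},{"x":0.0,"y":-0.0036,"z":0.0036,"ax":0.0,"ay":0.0,"az":0.0,"gripper":-0.3},{"x":0.0,"y":-0.0048,"z":0.0048,"ax":0.0,"ay":0.0,"az":0.0,"gripper":-0.3},{"x":0.0,"y":-0.006,"z":0.006,"ax":0.0,"ay":0.0,"az":0.0,"gripper":-0.3},{"x":0.0,"y":-0.0072,"z":0.0072,"ax":0.0,"ay":0.0,"az":0.0,"gripper":-0.3},{"x":0.0,"y":-0.0082,"z":0.0082,"ax":0.0,"ay":0.0,"az":0.0,"gripper":-0.3},{"x":0.0,"y":-0.009,"z":0.009,"ax":0.0,"ay":0.0,"az":0.0,"gripper":-0.3}]'
python3 -c "
from h import *
c=dish('wrist');c2=dish('side')
cv2.imwrite('pics/w8.png',np.hstack([c['pixels'][80:380,60:460,::-1],cv2.resize(c2['pixels'][130:280,230:430,::-1],(400,300))]))
delta(.029,.002,.018,45)"
```

```text
clock: 9.58
tool_pos: [0.5556, 0.0533, 0.0183]
tcp_rot: [-2.246, -0.787, 0.326]
ft_force: [0.1, -0.0, 0.2]
width: 0.0305
side dish 0.98 [314. 163.] [-0.2099  0.1207  0.006 ]
side dish 0.78 [235. 172.] [-0.2821 -0.0985  0.006 ]
clock 9.7833 inc [0.0264 0.0018 0.0182] w 0.030795863268382274 F [-0.29  0.11 -0.56]
q [ 0.005  0.743  0.121 -0.59  -1.516 -2.264]
shift [-0.0002 -0.0017  0.002 ] turn [-0.0006  0.0002  0.0004]
```

View pics/w8.png

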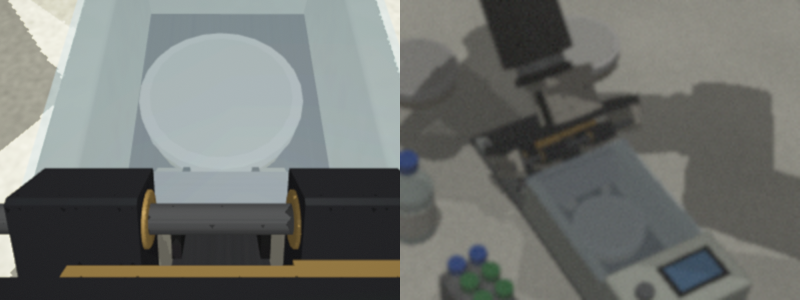

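```bash
python3 -c "
from h import *
c=wc();print(w2inc(ray(c,(280.5,113.5),.031)),w2inc(ray(c,(200,181),.031)),w2inc(ray(c,(362,181),.031)))
c=capture('side');print(w2inc(ray(c,(331.5,245),.031)));cv2.imwrite('pics/s8.png',cv2.resize(c['pixels'][190:310,270:430,::-1],(800,600),interpolation=cv2.INTER_CUBIC))"
```

```text
[0.11759233 0.00194067 0.031     ] [0.06826061 0.04534788 0.031     ] [ 0.06822899 -0.04201104  0.031     ]
[ 0.08380681 -0.01011294  0.031     ]
```

View pics/s8.png

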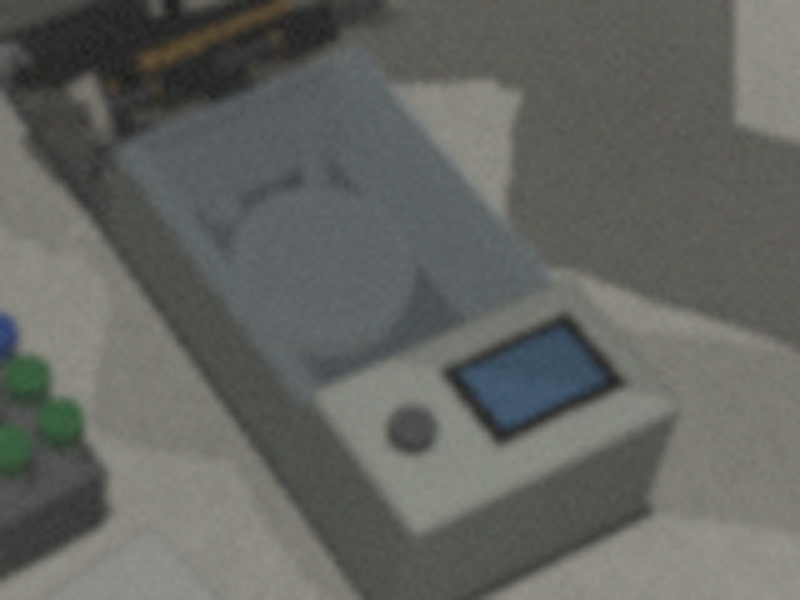

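```bash
python3 -m crank '[{"x":0.0,"y":-0.0007,"z":0.0007,"ax":0.0,"ay":0.0,"az":0.0,"gripper":-0.3},{"x":0.0,"y":-0.0014,"z":0.0014,"ax":0.0,"ay":0.0,"az":0.0,"gripper":-0.3},{"x":0.0,"y":-0.002,"z":0.002,"ax":0.0,"ay":0.0,"az":0.0,"gripper":-0.3},{"x":0.0,"y":-0.0024,"z":0.0024,"ax":0.0,"ay":0.0,"az":0.0,"gripper":-0.3},{"x":0.0,"y":-0.0024,"z":0.0024,"ax":0.0,"ay":0.0,"az":0.0,"gripper":-0.3}]'
python3 -c "
from h import *
delta(-.04,.002,.018,45)"
```

```text
clock: 10.3
tool_pos: [0.5541, 0.0553, 0.0182]
tcp_rot: [-2.247, -0.787, 0.325]
ft_force: [3.0, -3.7, 0.1]
width: 0.0306
clock 10.3 inc [0.0289 0.0018 0.0182] w 0.0306089593161354 F [ 2.99 -3.73  0.12]
q [ 0.008  0.74   0.116 -0.591 -1.511 -2.264]
shift [-0.0002  0.0489 -0.0486] turn [ 0.0009 -0.0002  0.0003]
```

The last reading shows about 5 N pushing back along the lane. That is probably the gripper body just meeting the lintel. I'll stop pushing and draw straight back.

```bash
python3 -m crank '[{"x":0.0,"y":0.002,"z":-0.002,"ax":0.0,"ay":0.0,"az":0.0,"gripper":-0.3},{"x":0.0,"y":0.005,"z":-0.005,"ax":0.0,"ay":0.0,"az":0.0,"gripper":-0.3},{"x":0.0,"y":0.009,"z":-0.009,"ax":0.0,"ay":0.0,"az":0.0,"gripper":-0.3},{"x":0.0,"y":0.013,"z":-0.013,"ax":0.0,"ay":0.0,"az":0.0,"gripper":-0.3},{"x":0.0,"y":0.017,"z":-0.017,"ax":0.0,"ay":0.0,"az":0.0,"gripper":-0.3},{"x":0.0,"y":0.021,"z":-0.021,"ax":0.0,"ay":0.0,"az":0.0,"gripper":-0.3},{"x":0.0,"y":0.025,"z":-0.025,"ax":0.0,"ay":0.0,"az":0.0,"gripper":-0.3},{"x":0.0,"y":0.029,"z":-0.029,"ax":0.0,"ay":0.0,"az":0.0,"gripper":-0.3}]'
python3 -c "
from h import *
c=dish('wrist');c2=dish('side')
cv2.imwrite('pics/w9.png',np.hstack([c['pixels'][80:380,60:460,::-1],cv2.resize(c2['pixels'][130:280,230:430,::-1],(400,300))]))
delta(-.09,.002,.018,45)"
```

```text
clock: 10.97
tool_pos: [0.5796, 0.0233, 0.0181]
tcp_rot: [-2.246, -0.787, 0.326]
ft_force: [0.3, 1.2, 0.1]
width: 0.0304
side dish 0.61 [318. 161.] [-0.2129  0.1341  0.006 ]
side dish 0.58 [236. 171.] [-0.2857 -0.0931  0.006 ]
clock 11.1667 inc [-0.0114  0.0019  0.018 ] w 0.030557573817362467 F [-0.28 -0.05 -0.84]
q [-0.032  0.778  0.193 -0.569 -1.563 -2.258]
shift [-0.0001  0.0556 -0.0556] turn [-0.0008 -0.0001  0.    ]
```

View pics/w9.png

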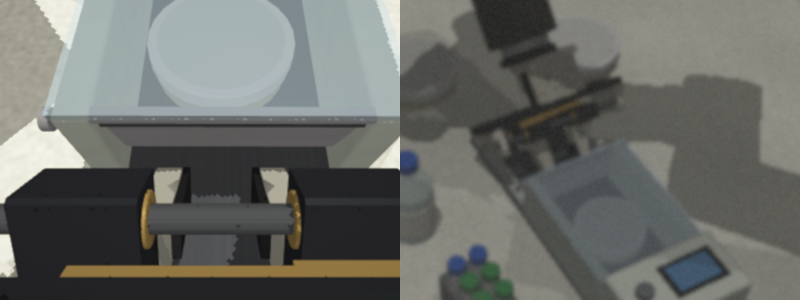

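```bash
python3 -m crank '[{"x":0.0,"y":0.007,"z":-0.007,"ax":0.0,"ay":0.0,"az":0.0,"gripper":-0.3},{"x":0.0,"y":0.014,"z":-0.014,"ax":0.0,"ay":0.0,"az":0.0,"gripper":-0.3},{"x":0.0,"y":0.021,"z":-0.021,"ax":0.0,"ay":0.0,"az":0.0,"gripper":-0.3},{"x":0.0,"y":0.022,"z":-0.034,"ax":0.0,"ay":0.0,"az":0.0,"gripper":-0.3},{"x":0.0,"y":0.018,"z":-0.048,"ax":0.0,"ay":0.0,"az":0.0,"gripper":-0.3},{"x":0.0,"y":0.012,"z":-0.064,"ax":0.0,"ay":0.0,"az":0.0,"gripper":-0.3},{"x":0.0,"y":0.007,"z":-0.078,"ax":0.0,"ay":0.0,"az":0.0,"gripper":-0.3},{"x":0.0,"y":0.007,"z":-0.078,"ax":0.0,"ay":0.0,"az":0.0,"gripper":-0.3}]'
python3 -c "
from h import *
for i in range(3):
  s=read_state();c=wc()
c2=capture('side');c3=dish('top')
cv2.imwrite('pics/w10.png',np.hstack([c['pixels'][0:300,80:480,::-1],cv2.resize(c2['pixels'][130:280,230:430,::-1],(400,300))]))
cv2.imwrite('pics/t10.png',cv2.resize(c3['pixels'][180:330,190:390,::-1],(800,600),interpolation=cv2.INTER_CUBIC))
delta(-.15,.002,.1,45)"
```

```text
clock: 11.83
tool_pos: [0.6192, -0.0255, 0.0715]
tcp_rot: [-2.25, -0.789, 0.321]
ft_force: [-0.5, -0.3, 1.6]
width: 0.0308
clock 12.1333 inc [-0.071   0.0021  0.0677] w 0.030976671778417723 F [ 0.25 -0.02 -0.74]
q [-0.086  0.785  0.338 -0.544 -1.707 -2.292]
shift [ 0.      0.0329 -0.0788] turn [-0.0016  0.0008 -0.0004]
```

View pics/w10.png

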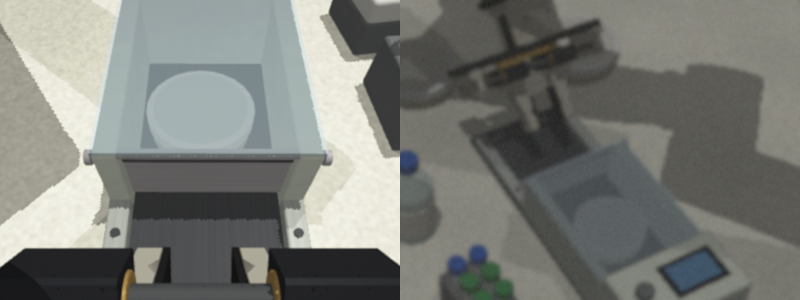

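View pics/t10.png

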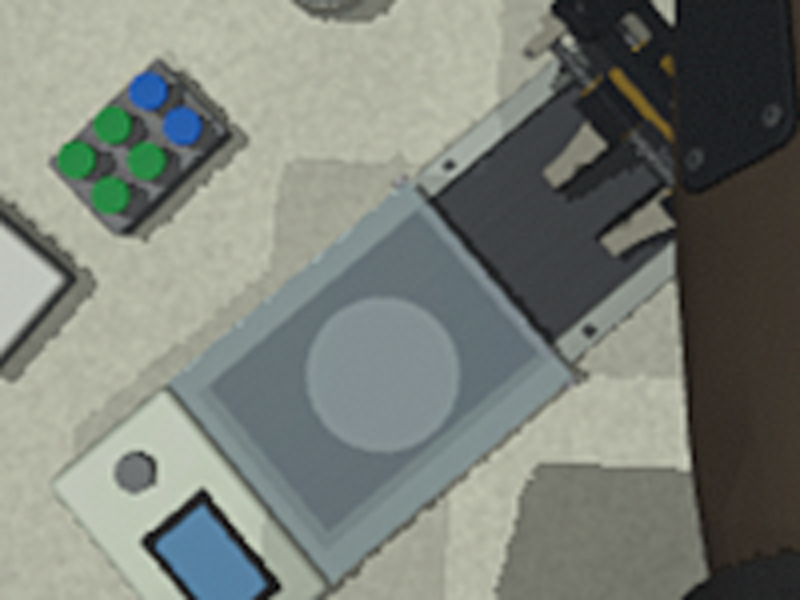

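```bash
python3 -c "
from h import *
c=wc()
for a in (0,.2,.4): print(a,[proj(c,inc2w(.04*np.sin(a),y,.066-.04*np.cos(a))).round(1) for y in(-.053,.053)])
cv2.imwrite('pics/w11.png',cv2.resize(c['pixels'][130:230,150:350,::-1],(800,400),interpolation=cv2.INTER_CUBIC))
c=capture('top');print(w2inc(ray(c,(190+383.5/4-.5,180+375.5/4-.5),.031)))
for k in('bottle','tube_rack','tip_box'):
  for r in place_of('top',k)[:1]: print(k,ray(c,r['location'],0).round(3))
print(read_state()['clock'])"
```

```text
0 [array([357. , 189.4]), array([210.3, 189.5])]
0.2 [array([356. , 179.6]), array([211.2, 179.8])]
0.4 [array([355.5, 169.2]), array([211.7, 169.3])]
[0.07891594 0.00329726 0.031     ]
bottle [0.763 0.124 0.   ]
tube_rack [0.661 0.236 0.   ]
tip_box [0.584 0.335 0.   ]
12.3833
```

View pics/w11.png

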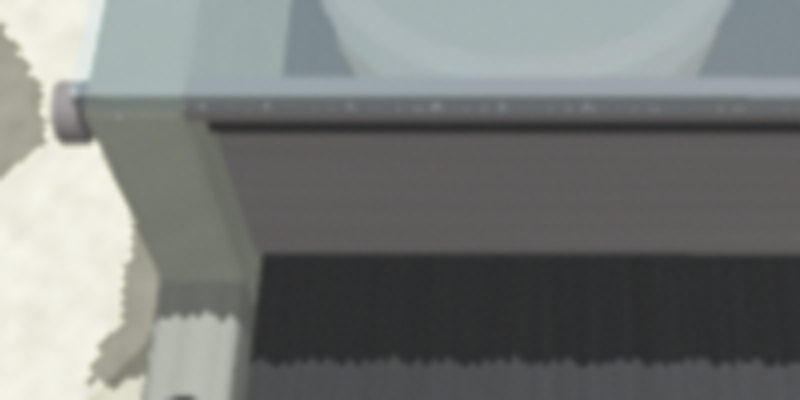

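```bash
python3 -c "
from cell import *
print(hand_in())"
```

```text
the job is handed in; nothing more can be done
None
```

The closed dish is inside the incubator with the flap shut behind it. I pushed it along the apron with two fingertips against its tail, leaning from 30° to 45°, then drew straight back and up. I handed in at about 12.4 s.

**Last checks before handing in:**
- **Dish:** its centre is at x ≈ 79 mm, y ≈ 3 mm in the incubator's frame, past the 68 mm the flap needs and short of the back wall.
- **Flap:** the lip showed at image row 193. A shut flap should show at about row 189, and one open by 0.2 rad at about row 180, so it is hanging shut.
- **Bystanders:** the bottle, tube rack and tip box are within about 11 mm of where I first measured them. I put that down to the networks' error, because nothing came near them.
- **Robot:** the gripper was clear of everything.

**Where checks disagreed or showed contact:**
- **Dish position:** one side-camera estimate put the dish about 10 mm off the lane's centre line in y. The wrist and top cameras both put it within 2–4 mm.
- **Contact force:** on the last 2–3 mm of the push I read about 5 N. It was probably the gripper body brushing the lintel, well under the 40 N limit, and I stopped pushing there.

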